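# Back a weld positioner off one ratchet notch

## Task

The weld positioner on the bench has been indexed one notch too far: with a fingertip, lift its ratchet pawl out of the wheel by the red thumb tab and tip it right over until it lies back on its rest pin. Then push the wheel backward by its topmost black knob (the knob travels over the top, toward the pawl's side) by one notch and no more, tip the pawl back so that it drops into that next notch, and leave the wheel pushed back so that the tooth rests against the pawl, with nothing touching them. Only push with the outside of the fingers - do not pinch the tab or the knob - and leave the loose tools and parts where they stand.

Things in the scene. Friction and masses are not known exactly. Their poses are not given: they have to be found in the camera images.
- positioner: Green and steel indexing positioner, bolted down; base plate 200 x 270 x 12 mm. Origin on the table right under the spindle, in the mid plane of the ratchet wheel. z up; x along the level spindle from the wheel toward the knobs (away from the robot, turned up to 0.3 rad either way); y from the spindle to the pawl's side. Green bearing block behind the wheel at x -32 to -82 mm, up to z 172.
- wheel (a joint): Turn of ratchet wheel, knobs and chuck, rad; grows backward (top toward positioner +y). One notch is 0.524. Starts -0.12 to 0. A tooth bears on the lowered pawl at about 0.01, the next at 0.53: the pawl blocks further backward turning. Past 0.53 the pawl would drop a notch too far, so stop at 0.3 to 0.5 before lowering it. Takes about 4 N at a knob (more when fast); stays where left.
- pawl (a joint): Swing of the brass-coloured pawl about its pivot, rad: about 0 down in a notch (to 0.03 on the slope near its root, 0.12 on a tooth tip); grows as it lifts off the wheel; 1.08 lying back on the rest pin. Its weight (about 220 g) drops it into the wheel when let go below about 0.55 and over onto the rest pin above about 0.7. Lifting takes about 1 N at the tab.
- spindle_axis (a point): Centre of the ratchet wheel on the spindle axis, 130 mm above the table; fixed. Wheel 128 mm diameter over its 12 teeth (10 mm high), 14 mm thick (positioner x -7 to 7), so its top edge is 194 mm above the table. On the same spindle, at positioner x -86 to -190 mm, a chuck of 50 mm radius with a tube.
- pawl_pivot (a point): Pivot axis of the pawl in the wheel's mid plane: 97 mm to positioner +y of spindle_axis and 3.5 mm above it; fixed. The green pawl post stands behind the pawl at positioner x -30 to -20 mm; its rest arm reaches 40 mm to +y of the pivot and 57 mm above it. The rest pin (10 mm) and a bolt head reach out to x 6 and 15 mm.
- pawl_tab (a point): Centre of the red thumb tab, a plate 24 mm along the spindle, 10 mm thick, 38 mm tall, that turns with the pawl about the pivot. Pawl down: 36 mm to positioner -y of the pivot and 82 mm above it, 215 mm above the table (its top 234), nearly upright, top leaning 12 degrees to -y. Pawl on the rest pin: 55 mm to +y of the pivot and 70 mm above it, top leaning 50 degrees to +y. In the wheel's mid plane.
- top_knob (a point): Centre of the topmost black knob, an egg-like ball 31 mm across in the turning direction, else 23 mm, on an 11 mm rod; 115 mm from the spindle axis, 42 mm to positioner +x of the wheel's mid plane. At wheel 0 its rod leans 25 degrees from upright to positioner -y; one notch back, 5 degrees to +y. Two more knobs at 120 degrees round the hub.
- hammer: Loose hammer, 260 mm long, lying; to be left alone.
- wire_brush: Loose brush, 180 mm long, lying; to be left alone.
- steel_block: Loose bright metal block 40 x 40 x 50 mm high; to be left alone.
- carton: Loose small orange carton 50 x 35 x 75 mm high; to be left alone.
- rod_cup: Loose metal cup, 52 mm diameter, 75 mm high, electrodes in it up to 135 mm; to be left alone.
- pliers: Loose pliers with red handles, 160 mm long, lying; to be left alone.
- offcut: Loose upright tube offcut, 48 mm diameter, 45 mm high; to be left alone.
- water_bottle: Loose clear bottle, 66 mm diameter, 189 mm high; to be left alone.

How it is judged:
By the outcome, as a careful person would: the job done as asked, in the order asked, and still so for the second after the job is handed in, with the robot touching nothing.
It also fails if it takes over 64 s, if anything falls off the work surface, if the arm or the gripper's body presses on something with over 40 N, if the wrist force passes 120 N, or if a joint passes its speed limit or range.

## Robot

A 6-joint arm with a two-finger parallel gripper is mounted at the origin on the work surface. World frame = base frame: x ahead of the robot, y to its left, z up, the work surface at z = 0. Lengths are in mm, angles in degrees, forces in N, time in s.
With the tool pointing down it reaches from about 300 to 850 mm from the base axis. Payload 4.2 kg.
Tool frame: the origin (TCP) lies midway between the tips of the shut fingers; the grasp point (between the pads) lies 19 mm behind it; z points along the fingers, y is the direction in which the jaws open and shut (so a half turn about z gives the same grasp; the last joint's range is limited). The gripper opens to 91 mm and grips with 3 to 60 N. Pads are 32 mm wide; open, the fingers measure 118 mm over their backs; the gripper's body (76 mm by 178 mm) begins 60 mm behind the grasp point.
Start: joints at [69.041, 18.312, 89.639, -0, 72.044, -1.146], TCP at [194.899, 540.978, 213.976] pointing down, gripper open.
Joint ranges: [-177.97, 177.97], [-48.28, 115.42], [12.27, 149.76], [-77.06, 257.06], [2.81, 150.46], [-146.56, 146.56]. Speed limits (degrees/s): [147.25, 147.25, 180, 180, 180, 180].

## Interface

Orientations are given as [roll, pitch, yaw] about the fixed x, y, z axes, in that order (R = Rz(yaw) Ry(pitch) Rx(roll)).
In Python, from workcell import env gives the robot as it stands.
- The arm moves only by the shell command python3 -m jog 'ROWS' [FORCE]. ROWS is JSON, a list of rows, each an object of numbers: "dx", "dy", "dz": the shift along the world's x, y, z in m; "wx", "wy", "wz": the turn, a rotation vector about the world's x, y, z in rad; "grip": the gripper's target within -1 to 1 (shut at 1, half-way at 0, fully open at -1). In form: [{"dx": .., "dy": .., "dz": .., "wx": .., "wy": .., "wz": .., "grip": ..}, ...]. A call has 1 to 10 rows; each row shifts and turns the commanded pose from where the row before left it; what a row does not reach is not made up. A row lasts 1/10 s, in which the tool goes at most 50 mm and 8.59 degrees, less where a joint would pass 70% of its speed; a pose out of reach is approached as far as the arm can. A call with a gripper value outside its range is refused whole. The fingers move at their own pace and stop on an object; FORCE is the grip in N (left out, the last holds). Time passes only in rows, so rows that do not move let the fingers close. It gives the time, the measured TCP pose, the force and the opening at its end, in the units of the state.
- env.state(): the state, without advancing time (a new reading comes with each control period).
- env.grab_frame(name): name is "side" or "top"; returns the picture (400x640x3 uint8, red, green, blue); there is no depth.
- env.get_calibration(name): a dict with "fx", "fy", "cx", "cy" (pixels), "R" (3x3) and "t" (3): a world point X has camera coordinates R X + t. Camera axes: x right, y down, z forward; pixel columns grow to the right and rows downward; lengths in mm; the calibration is good to about 2 mm. A picture is of the moment at which its call begins. get_calibration takes no time and is no camera call.
- env.job_done(): hands the job in, once; it reports no verdict.
The state is a dict: "time_s": time; "qpos": joint angles; "qvel": joint speeds; "effort": joint torques, N m; "ee_pos": TCP position; "ee_rot": TCP orientation; "force": force on the tool from outside, world axes, zero at the start; "torque": the same for the moment, N m; "gripper_width": finger opening in mm.
Only numpy, scipy, OpenCV 4.12 (cv2) and the standard library are available. Lean on these libraries where they do the work, as an engineer would, in place of code of your own. Each camera call takes 0.05 s, during which the arm holds its last target. There are 200 camera calls.

## Working session

There is one attempt and no reset: what is moved stays moved. The work goes in short steps, Python scripts to look and compute and a shell command to move; the robot and the scene stay as the last step left them, time stands still between calls to the robot, and variables do not carry over. Pictures are saved under pics/ and viewed, about 8 in all and at most 12, crops included, and the job is handed in when it is done.

```bash
mkdir -p pics; ls
python3 - <<'E'
from workcell import env
import cv2
for n in("side","top"):
    cv2.imwrite(f"pics/{n}0.png",env.grab_frame(n)[:,:,::-1]); c=env.get_calibration(n); print(n,c)
print(env.state())
E
```

```text
pics
side {'fx': 426.81383981100123, 'fy': 426.81383981100123, 'cx': 320.13414590917137, 'cy': 200.09949557625941, 'R': array([[ 0.95060744, -0.30970774,  0.02065465],
       [-0.18319646, -0.61352491, -0.76813166],
       [ 0.25056846,  0.72640781, -0.6399587 ]]), 't': array([-555.003411  ,  260.586194  , 1105.41194283])}
top {'fx': 501.3305146900776, 'fy': 501.3305146900776, 'cx': 323.146764927703, 'cy': 191.14942298424185, 'R': array([[-9.67373946e-03, -9.99952820e-01, -8.80930170e-04],
       [-9.91775680e-01,  9.70706150e-03, -1.27619642e-01],
       [ 1.27622172e-01, -3.60874048e-04, -9.91822792e-01]]), 't': array([  42.6644168 ,  597.08529177, 1491.22730284])}
{'time_s': 0.1, 'qpos': array([ 6.90420920e+01,  1.83478253e+01,  8.96980974e+01, -1.66261182e-03,
        7.20422028e+01, -1.14537797e+00]), 'qvel': array([-0.10245188, -0.00084979, -0.1079965 ,  0.04392962,  0.07417615,
       -0.00296532]), 'effort': array([ 8.98639446e-04, -4.13323331e+01, -2.32507879e+01,  7.30613130e-02,
        4.20471956e-02, -4.15980594e-05]), 'ee_pos': array([194.74135249, 540.56024156, 213.21480418]), 'ee_rot': array([-1.79911860e+02, -1.81055908e-04,  1.60187984e+02]), 'force': array([-0.27058621, -0.6550915 ,  0.14589615]), 'torque': array([ 0.0373951 , -0.01262487,  0.04345489]), 'gripper_width': 91.19766594271213}
```

View pics/side0.png

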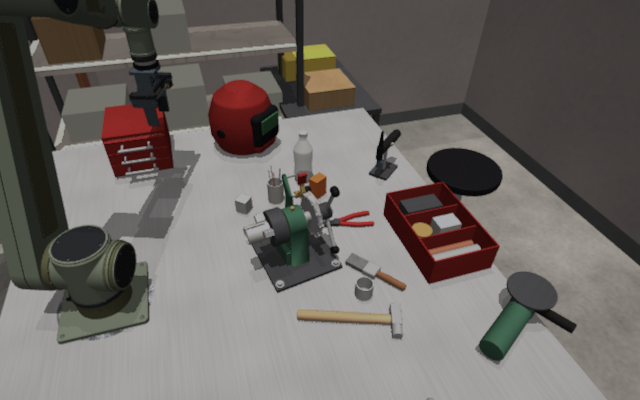

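View pics/top0.png

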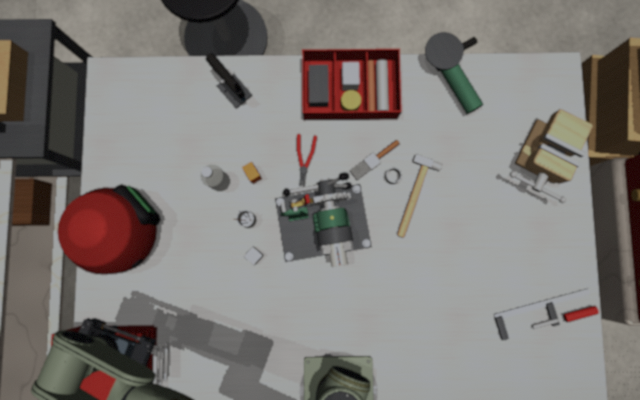

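The side picture shows the positioner around (290,225), with the tab at about (302,178). The top picture shows the base plate at about (278–370,180–262) with the red tab near (297,203). I'll zoom in on both.

Run:
```python
import cv2,numpy as np
a=cv2.imread("pics/top0.png")[165:275,265:380]; b=cv2.imread("pics/side0.png")[165:295,235:350]
f=lambda i:cv2.resize(i,(400,int(400*i.shape[0]/i.shape[1])),interpolation=cv2.INTER_CUBIC)
a,b=f(a),f(b); h=max(a.shape[0],b.shape[0]); o=np.zeros((h,800,3),np.uint8); o[:a.shape[0],:400]=a;o[:b.shape[0],400:]=b
cv2.imwrite("pics/zoom0.png",o)
```

```text
(no output)
```

View pics/zoom0.png

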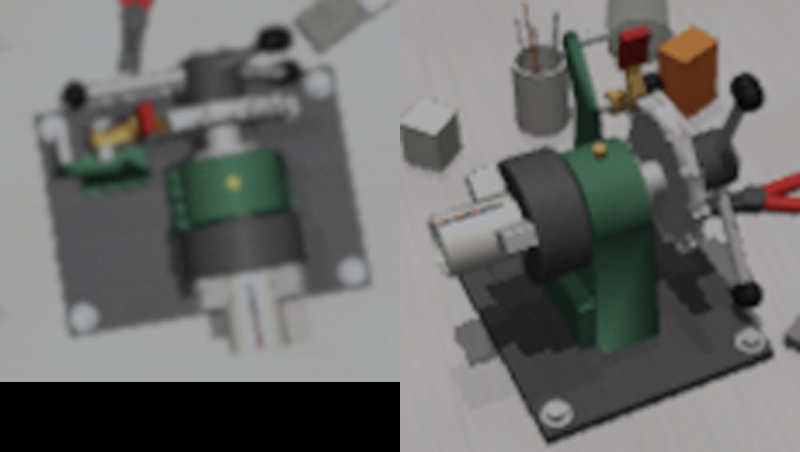

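```bash
cat > h.py <<'E'
import numpy as np,cv2
from workcell import env
from scipy.optimize import least_squares
C={n:env.get_calibration(n) for n in("top","side")}
def proj(n,X):
    c=C[n];p=np.asarray(c["R"])@X+c["t"];return np.array([c["fx"]*p[0]/p[2]+c["cx"],c["fy"]*p[1]/p[2]+c["cy"]])
def M(pose,p):
    x,y,a=pose;c,s=np.cos(a),np.sin(a);return np.array([x+c*p[0]-s*p[1],y+s*p[0]+c*p[1],p[2]])
def knob(w,k=0):
    t=np.radians(-25)+w+k*2*np.pi/3;return np.array([42,115*np.sin(t),130+115*np.cos(t)])
def tab(p):
    v=np.array([-36,82.]);c,s=np.cos(p),np.sin(p)
    return np.array([0,97+c*v[0]+s*v[1],133.5-s*v[0]+c*v[1]])
E
cat > fit.py <<'E'
from h import *
T=lambda u,v:np.array([265+u/3.478,165+v/3.478]); S=lambda u,v:np.array([235+(u-400)/3.478,165+v/3.478])
bt=[T(50,130),T(318,82),T(352,270),T(85,318)]
for ka,kb in(((275,40),(288,71)),((288,71),(275,40))):
    def r(q):
        P=q[:3];w=q[3];o=[]
        for n,X,z in(("top",knob(w),T(*ka)),("top",knob(w,-1),T(*kb)),("top",knob(w,1),T(75,95)),("top",tab(0.02),T(148,117)),
          ("side",knob(w),S(747,93)),("side",knob(w,-1),S(747,293)),("side",tab(.02),S(633,47)),("side",knob(w,1),S(651,83))):
            o.append(proj(n,M(P,X))-z)
        for (a,b),z in zip(((1,1),(1,-1),(-1,-1),(-1,1)),bt): o.append(proj("top",M(P,[q[4]+a*q[6],q[5]+b*q[7],14]))-z)
        return np.concatenate(o)
    s=least_squares(r,[480,0,.15,-.05,-50,0,85,120],loss="soft_l1"); print(s.cost,s.x.round(3)); print(r(s.x).reshape(-1,2).round(1).tolist())
E
python3 fit.py
```

```text
4.782462328075075 [ 5.63328e+02  2.20420e+01  1.66000e-01  1.00000e-03 -5.57780e+01
  2.60830e+01  8.44940e+01  1.20137e+02]
[[-0.2, -0.6], [-0.9, -0.3], [0.2, -0.4], [-1.8, 0.6], [0.2, 0.5], [0.2, 1.1], [-0.5, 0.3], [-0.3, 2.6], [0.5, -0.2], [-0.2, 0.1], [0.2, 0.0], [-0.5, 0.0]]
23.45892919643667 [ 5.64225e+02  2.22100e+01  1.71000e-01 -5.70000e-02 -5.65680e+01
  2.63250e+01  8.45040e+01  1.20121e+02]
[[-1.9, -10.2], [0.9, 8.7], [-0.2, -0.8], [-1.8, 0.4], [1.7, 2.6], [-0.4, 0.5], [-0.3, 0.2], [-0.2, 0.7], [0.4, 0.0], [-0.3, -0.0], [0.3, -0.2], [-0.3, 0.2]]
```

```bash
cat >> h.py <<'E'
P=[563.3,22.0,.166]
def go(p,deg=True):
    s=env.state();d=M(P,p)-s["ee_pos"];print("to",p,"world",M(P,p).round(1),"delta",d.round(1),"yaw",s["ee_rot"].round(1),"t",s["time_s"])
E
python3 -c "
from h import *
for p in([2,25,330],[2,25,208],[2,110,208],[42,-85,300],[42,-85,220],[2,205,203]): go(p)"
python3 -m jog '[{"dz":0.03,"wz":0.1,"grip":1},{"dz":0.045,"wz":0.1},{"dz":0.045,"wz":0.1},{"dx":0.025,"dy":-0.035,"wz":0.1},{"dx":0.025,"dy":-0.035,"wz":0.1},{"dx":0.025,"dy":-0.035,"wz":0.012},{"dx":0.025,"dy":-0.035},{"dx":0.025,"dy":-0.035},{"dx":0.025,"dy":-0.035},{"dx":0.025,"dy":-0.035}]' 20
```

```text
to [2, 25, 330] world [561.1  47.  330. ] delta [ 366.4 -493.6  116.8] yaw [-179.9   -0.   160.2] t 0.1
to [2, 25, 208] world [561.1  47.  208. ] delta [ 366.4 -493.6   -5.2] yaw [-179.9   -0.   160.2] t 0.1
to [2, 110, 208] world [547.1 130.8 208. ] delta [ 352.4 -409.7   -5.2] yaw [-179.9   -0.   160.2] t 0.1
to [42, -85, 300] world [618.8 -54.9 300. ] delta [ 424.  -595.5   86.8] yaw [-179.9   -0.   160.2] t 0.1
to [42, -85, 220] world [618.8 -54.9 220. ] delta [ 424.  -595.5    6.8] yaw [-179.9   -0.   160.2] t 0.1
to [2, 205, 203] world [531.4 224.5 203. ] delta [ 336.7 -316.   -10.2] yaw [-179.9   -0.   160.2] t 0.1invalid input
```

```bash
python3 -m jog '[{"dx":0,"dy":0,"dz":0.03,"wx":0,"wy":0,"wz":0.1,"grip":1},{"dx":0,"dy":0,"dz":0.045,"wx":0,"wy":0,"wz":0.1,"grip":1},{"dx":0,"dy":0,"dz":0.045,"wx":0,"wy":0,"wz":0.1,"grip":1},{"dx":0.025,"dy":-0.035,"dz":0,"wx":0,"wy":0,"wz":0.1,"grip":1},{"dx":0.025,"dy":-0.035,"dz":0,"wx":0,"wy":0,"wz":0.1,"grip":1},{"dx":0.025,"dy":-0.035,"dz":0,"wx":0,"wy":0,"wz":0.012,"grip":1},{"dx":0.025,"dy":-0.035,"dz":0,"wx":0,"wy":0,"wz":0,"grip":1}]' 20
```

```text
time_s: 0.8
ee_pos: [295.4, 399.5, 333.6]
ee_rot: [-180.0, -0.0, -170.4]
force: [0.6, 0.3, -0.7]
gripper_width: 38.3
```

```bash
python3 -m jog '[{"dx":0.0295,"dy":-0.039,"dz":0,"wx":0,"wy":0,"wz":0,"grip":1},{"dx":0.0295,"dy":-0.039,"dz":0,"wx":0,"wy":0,"wz":0,"grip":1},{"dx":0.0295,"dy":-0.039,"dz":0,"wx":0,"wy":0,"wz":0,"grip":1},{"dx":0.0295,"dy":-0.039,"dz":0,"wx":0,"wy":0,"wz":0,"grip":1},{"dx":0.0295,"dy":-0.039,"dz":0,"wx":0,"wy":0,"wz":0,"grip":1},{"dx":0.0295,"dy":-0.039,"dz":0,"wx":0,"wy":0,"wz":0,"grip":1},{"dx":0.0295,"dy":-0.039,"dz":0,"wx":0,"wy":0,"wz":0,"grip":1},{"dx":0.0295,"dy":-0.039,"dz":0,"wx":0,"wy":0,"wz":0,"grip":1},{"dx":0.0295,"dy":-0.039,"dz":0,"wx":0,"wy":0,"wz":0,"grip":1},{"dx":0,"dy":0,"dz":0,"wx":0,"wy":0,"wz":0,"grip":1}]'; python3 -c "
from h import *
go([2,25,330]);go([2,25,215])"
```

```text
time_s: 1.8
ee_pos: [563.0, 45.3, 332.2]
ee_rot: [-179.9, -0.1, -170.8]
force: [-0.2, 1.1, -0.5]
gripper_width: 0.3
to [2, 25, 330] world [561.1  47.  330. ] delta [-1.8  1.7 -2.2] yaw [-1.799e+02 -1.000e-01 -1.708e+02] t 1.8
to [2, 25, 215] world [561.1  47.  215. ] delta [  -1.8    1.7 -117.2] yaw [-1.799e+02 -1.000e-01 -1.708e+02] t 1.8
```

```bash
python3 -m jog '[{"dx":-0.002,"dy":0,"dz":-0.03,"wx":0,"wy":0,"wz":0,"grip":1},{"dx":0,"dy":0,"dz":-0.03,"wx":0,"wy":0,"wz":0,"grip":1},{"dx":0,"dy":0,"dz":-0.03,"wx":0,"wy":0,"wz":0,"grip":1},{"dx":0,"dy":0,"dz":-0.03,"wx":0,"wy":0,"wz":0,"grip":1},{"dx":0,"dy":0,"dz":0,"wx":0,"wy":0,"wz":0,"grip":1},{"dx":0,"dy":0,"dz":0,"wx":0,"wy":0,"wz":0,"grip":1}]'
cat > look.py <<'E'
import sys
from h import *
n=sys.argv[1]; I=[]
for k,(a,b,c,d) in(("top",(150,260,265,380)),("side",(140,255,240,355))):
    i=env.grab_frame(k)[a:b,c:d,::-1]; I.append(cv2.resize(i,(400,400*i.shape[0]//i.shape[1]),interpolation=cv2.INTER_CUBIC))
h=max(i.shape[0] for i in I)
cv2.imwrite(f"pics/{n}.png",np.hstack([np.pad(i,((0,h-i.shape[0]),(0,0),(0,0))) for i in I]))
go([2,25,208])
E
python3 look.py a1
```

```text
time_s: 2.4
ee_pos: [558.2, 50.4, 214.3]
ee_rot: [180.0, -0.0, -170.5]
force: [0.4, -0.4, -0.1]
gripper_width: 0.2
to [2, 25, 208] world [561.1  47.  208. ] delta [ 1.8 -3.4 -7.9] yaw [-180.     0.2 -170.5] t 2.5
```

View pics/a1.png

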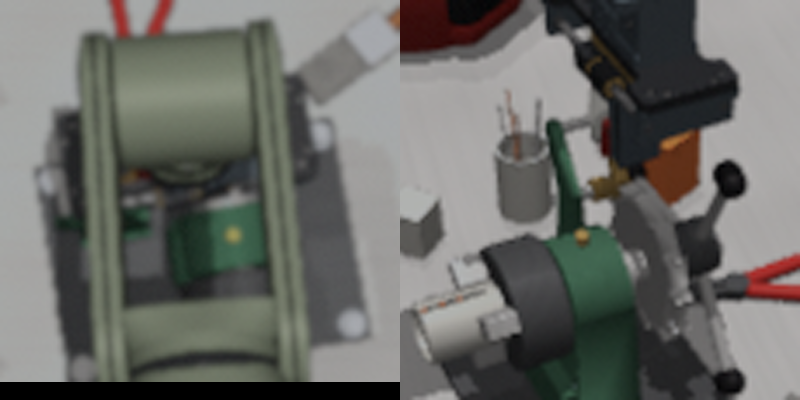

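Side view: the shut fingers are at (635,140), just right of the red tab at (605,135) and above the wheel. Next I push toward the pawl's side.

```bash
python3 -m jog '[{"dx":0.001,"dy":0.005,"dz":-0.005,"wx":0,"wy":0,"wz":0,"grip":1},{"dx":-0.001,"dy":0.006,"dz":0,"wx":0,"wy":0,"wz":0,"grip":1},{"dx":-0.001,"dy":0.006,"dz":0,"wx":0,"wy":0,"wz":0,"grip":1},{"dx":-0.001,"dy":0.006,"dz":0,"wx":0,"wy":0,"wz":0,"grip":1},{"dx":-0.001,"dy":0.006,"dz":0,"wx":0,"wy":0,"wz":0,"grip":1},{"dx":-0.001,"dy":0.006,"dz":0,"wx":0,"wy":0,"wz":0,"grip":1}]'
python3 -m jog '[{"dx":-0.001,"dy":0.006,"dz":0,"wx":0,"wy":0,"wz":0,"grip":1},{"dx":-0.001,"dy":0.006,"dz":0,"wx":0,"wy":0,"wz":0,"grip":1},{"dx":-0.001,"dy":0.006,"dz":0,"wx":0,"wy":0,"wz":0,"grip":1},{"dx":-0.001,"dy":0.006,"dz":0,"wx":0,"wy":0,"wz":0,"grip":1}]'
python3 look.py a2
```

```text
time_s: 3.1
ee_pos: [554.3, 85.6, 209.1]
ee_rot: [180.0, 0.0, -170.5]
force: [-0.0, -1.1, 0.5]
gripper_width: 0.3
time_s: 3.5
ee_pos: [550.3, 109.5, 208.9]
ee_rot: [180.0, -0.0, -170.5]
force: [1.5, -0.5, 1.1]
gripper_width: 0.7
to [2, 25, 208] world [561.1  47.  208. ] delta [ 11.  -62.9  -0.9] yaw [ 180.    -0.  -170.4] t 3.6
```

View pics/a2.png

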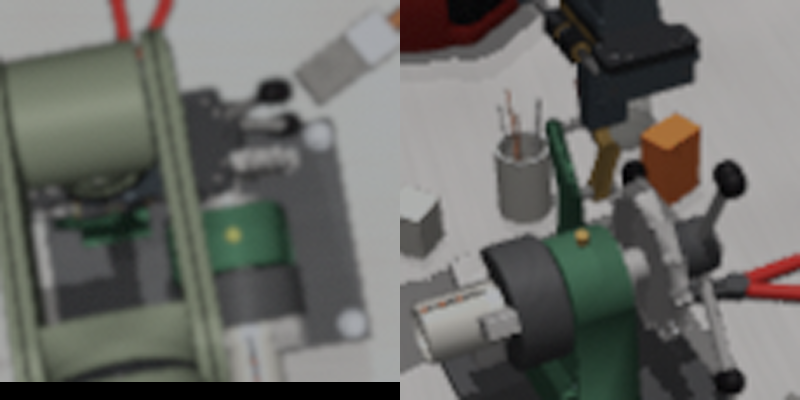

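The side view shows the brass lever lifted upright at (603,165), with the tab hidden behind the fingers. I'll push on past the tipping point and then back off.

```bash
python3 -m jog '[{"dx":-0.001,"dy":0.006,"dz":0,"wx":0,"wy":0,"wz":0,"grip":1},{"dx":-0.001,"dy":0.006,"dz":0,"wx":0,"wy":0,"wz":0,"grip":1},{"dx":-0.001,"dy":0.006,"dz":0,"wx":0,"wy":0,"wz":0,"grip":1},{"dx":-0.001,"dy":0.004,"dz":0,"wx":0,"wy":0,"wz":0,"grip":1},{"dx":-0.001,"dy":0.004,"dz":0,"wx":0,"wy":0,"wz":0,"grip":1},{"dx":-0.001,"dy":0.003,"dz":0,"wx":0,"wy":0,"wz":0,"grip":1}]'
python3 -m jog '[{"dx":0,"dy":0,"dz":0,"wx":0,"wy":0,"wz":0,"grip":1},{"dx":0.004,"dy":-0.024,"dz":0,"wx":0,"wy":0,"wz":0,"grip":1},{"dx":0.006,"dy":-0.036,"dz":0,"wx":0,"wy":0,"wz":0,"grip":1},{"dx":0,"dy":0,"dz":0.04,"wx":0,"wy":0,"wz":0,"grip":1},{"dx":0,"dy":0,"dz":0.045,"wx":0,"wy":0,"wz":0,"grip":1},{"dx":0,"dy":0,"dz":0.01,"wx":0,"wy":0,"wz":0,"grip":1}]'
python3 look.py a3; python3 -c "
from h import *
go([42,-90,305]);go([42,-90,220])"
```

```text
time_s: 4.2
ee_pos: [544.3, 138.4, 209.0]
ee_rot: [180.0, -0.0, -170.5]
force: [-0.3, 0.3, -0.5]
gripper_width: 0.1
time_s: 4.8
ee_pos: [556.6, 77.6, 309.4]
ee_rot: [-180.0, 0.6, -170.5]
force: [0.1, 0.3, -0.2]
gripper_width: 0.6
to [2, 25, 208] world [561.1  47.  208. ] delta [  5.8 -30.9 -98.1] yaw [-180.     0.3 -170.5] t 4.9
to [42, -90, 305] world [619.6 -59.8 305. ] delta [  64.3 -137.7   -1.1] yaw [-180.     0.3 -170.5] t 4.9
to [42, -90, 220] world [619.6 -59.8 220. ] delta [  64.3 -137.7  -86.1] yaw [-180.     0.3 -170.5] t 4.9
```

View pics/a3.png

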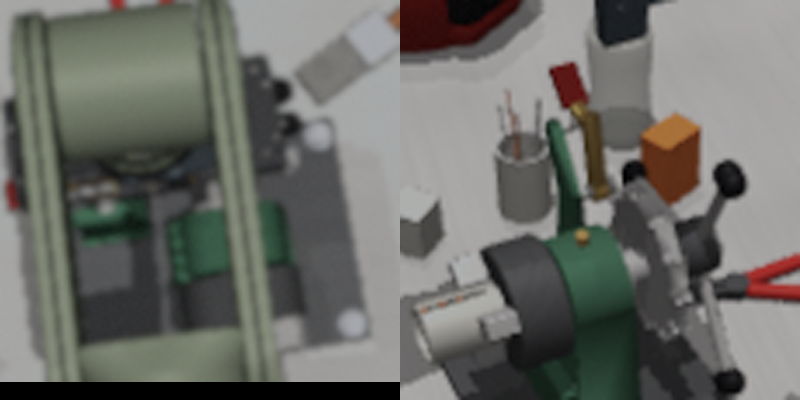

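The pawl now lies back: the tab is at (568,85) in the side crop, leaning over. Next is the knob, at (730,180).

```bash
python3 -m jog '[{"dx":0.016,"dy":-0.034,"dz":0,"wx":0,"wy":0,"wz":0,"grip":1},{"dx":0.016,"dy":-0.034,"dz":0,"wx":0,"wy":0,"wz":0,"grip":1},{"dx":0.016,"dy":-0.034,"dz":0,"wx":0,"wy":0,"wz":0,"grip":1},{"dx":0.016,"dy":-0.035,"dz":0,"wx":0,"wy":0,"wz":0,"grip":1},{"dx":0,"dy":0,"dz":0,"wx":0,"wy":0,"wz":0,"grip":1},{"dx":0,"dy":0,"dz":-0.03,"wx":0,"wy":0,"wz":0,"grip":1},{"dx":0,"dy":0,"dz":-0.03,"wx":0,"wy":0,"wz":0,"grip":1},{"dx":0,"dy":0,"dz":-0.025,"wx":0,"wy":0,"wz":0,"grip":1},{"dx":0,"dy":0,"dz":0,"wx":0,"wy":0,"wz":0,"grip":1}]'
python3 look.py a4; python3 -c "
from h import *
go([42,-90,220])
for w in(-.1,-.05,0,.05):
  q=proj('side',M(P,knob(w))); print(w,q.round(1),((q-[240,140])*3.478+[400,0]).round())"
```

```text
time_s: 5.8
ee_pos: [614.9, -57.9, 213.5]
ee_rot: [179.8, -0.6, -170.4]
force: [0.6, 0.2, -0.5]
gripper_width: 0.2
to [2, 25, 208] world [561.1  47.  208. ] delta [-56.7 105.4 -10.4] yaw [ 1.800e+02 -1.000e-01 -1.704e+02] t 5.9
to [42, -90, 220] world [619.6 -59.8 220. ] delta [ 1.7 -1.4  1.6] yaw [ 1.800e+02 -1.000e-01 -1.704e+02] t 5.9
-0.1 [336.9 196.2] [737. 195.]
-0.05 [336.  194.2] [734. 189.]
0 [335.  192.3] [730. 182.]
0.05 [334.1 190.5] [727. 176.]
```

View pics/a4.png

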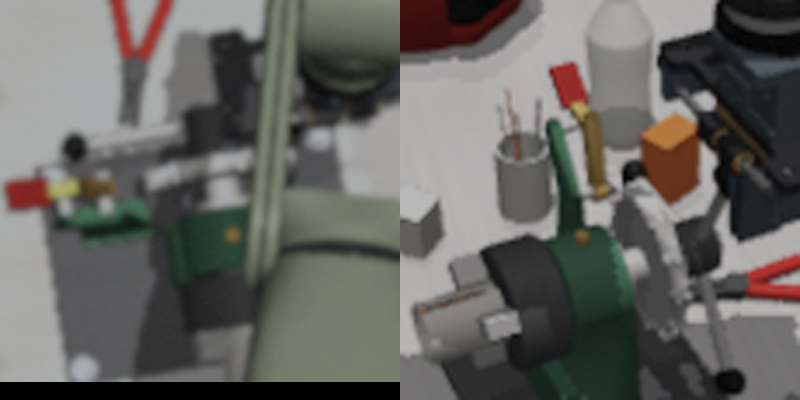

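```bash
python3 -m jog '[{"dx":-0.001,"dy":0.005,"dz":0,"wx":0,"wy":0,"wz":0,"grip":1},{"dx":-0.001,"dy":0.005,"dz":0,"wx":0,"wy":0,"wz":0,"grip":1},{"dx":-0.001,"dy":0.004,"dz":0,"wx":0,"wy":0,"wz":0,"grip":1},{"dx":0,"dy":0.004,"dz":0,"wx":0,"wy":0,"wz":0,"grip":1},{"dx":-0.001,"dy":0.004,"dz":0,"wx":0,"wy":0,"wz":0,"grip":1},{"dx":-0.001,"dy":0.004,"dz":0,"wx":0,"wy":0,"wz":0,"grip":1},{"dx":0,"dy":0.004,"dz":0,"wx":0,"wy":0,"wz":0,"grip":1},{"dx":-0.001,"dy":0.004,"dz":0,"wx":0,"wy":0,"wz":0,"grip":1},{"dx":-0.001,"dy":0.004,"dz":0,"wx":0,"wy":0,"wz":0,"grip":1},{"dx":0,"dy":0.004,"dz":0,"wx":0,"wy":0,"wz":0,"grip":1}]'
python3 -m jog '[{"dx":0,"dy":0.002,"dz":0,"wx":0,"wy":0,"wz":0,"grip":1},{"dx":-0.001,"dy":0.002,"dz":0,"wx":0,"wy":0,"wz":0,"grip":1},{"dx":0,"dy":0.002,"dz":0,"wx":0,"wy":0,"wz":0,"grip":1}]'
python3 look.py a5; python3 -c "
from h import *
s=env.state();print(s['ee_pos'].round(1),s['force'].round(1))
d=s['ee_pos'][:2]-P[:2];print('machine',np.cos(P[2])*d[0]+np.sin(P[2])*d[1],np.cos(P[2])*d[1]-np.sin(P[2])*d[0])
f=lambda n,X,o:((proj(n,M(P,X))-o)*3.478).round()
for w in(.2,.3,.4,.5):
  print(w,*[f('side',knob(w,k),[240,140])+[400,0] for k in(0,-1,1)],*[f('top',knob(w,k),[265,150]) for k in(0,-1,1)])"
```

```text
time_s: 6.9
ee_pos: [612.8, -19.4, 221.4]
ee_rot: [-179.7, 0.3, -170.5]
force: [-0.4, -6.8, 6.1]
gripper_width: 0.5
time_s: 7.2
ee_pos: [611.8, -12.9, 221.0]
ee_rot: [-179.7, 0.2, -170.5]
force: [1.7, -5.2, 4.9]
gripper_width: 0.3
to [2, 25, 208] world [561.1  47.  208. ] delta [-50.6  59.5 -12.8] yaw [-179.8    0.2 -170.5] t 7.3
[611.7 -12.5 220.8] [ 1.5 -5.   4. ]
machine 42.024176526464984 -42.047097582418786
0.2 [717. 158.] [742. 385.] [635. 202.] [247.  93.] [305. 116.] [ 83. 148.]
0.3 [710. 147.] [747. 384.] [637. 214.] [233.  96.] [314. 113.] [ 88. 149.]
0.4 [702. 138.] [752. 381.] [639. 226.] [218.  98.] [323. 111.] [ 94. 150.]
0.5 [695. 130.] [756. 377.] [642. 239.] [203. 101.] [330. 108.] [102. 150.]
```

View pics/a5.png

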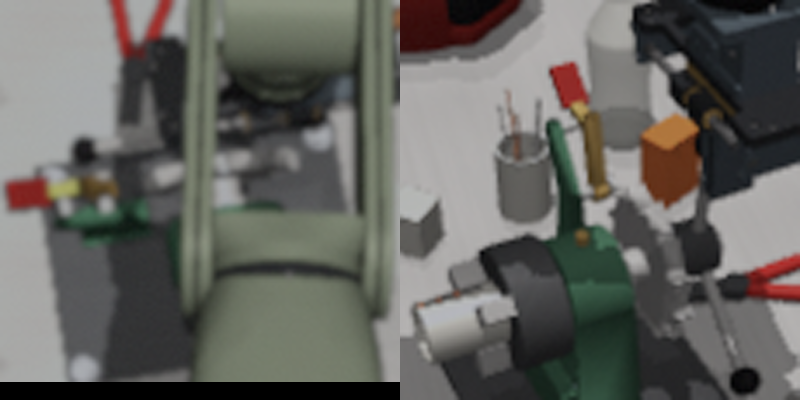

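In the side crop the lower knob is at (745,380) and the top knob at about (710,145), so the wheel is at about 0.28 rad. I'll push 12 mm more, to about 0.39.

```bash
python3 -m jog '[{"dx":-0.001,"dy":0.003,"dz":0,"wx":0,"wy":0,"wz":0,"grip":1},{"dx":0,"dy":0.003,"dz":0,"wx":0,"wy":0,"wz":0,"grip":1},{"dx":-0.001,"dy":0.003,"dz":0,"wx":0,"wy":0,"wz":0,"grip":1},{"dx":0,"dy":0.003,"dz":0,"wx":0,"wy":0,"wz":0,"grip":1},{"dx":0,"dy":0,"dz":0,"wx":0,"wy":0,"wz":0,"grip":1}]'
python3 -m jog '[{"dx":0.002,"dy":-0.010,"dz":0,"wx":0,"wy":0,"wz":0,"grip":1},{"dx":0.006,"dy":-0.035,"dz":0,"wx":0,"wy":0,"wz":0,"grip":1},{"dx":0,"dy":0,"dz":0.045,"wx":0,"wy":0,"wz":0,"grip":1},{"dx":0,"dy":0,"dz":0.045,"wx":0,"wy":0,"wz":0,"grip":1},{"dx":0,"dy":0,"dz":0,"wx":0,"wy":0,"wz":0,"grip":1}]'
python3 look.py a6; python3 -c "
from h import *
go([4,205,305])"
```

```text
time_s: 7.8
ee_pos: [609.3, 0.1, 220.3]
ee_rot: [-179.8, 0.2, -170.5]
force: [0.6, -5.0, 4.4]
gripper_width: 0.3
time_s: 8.3
ee_pos: [618.9, -44.5, 315.3]
ee_rot: [-179.9, 0.7, -170.5]
force: [0.3, -0.3, 0.5]
gripper_width: 0.4
to [2, 25, 208] world [561.1  47.  208. ] delta [ -55.4   91.  -101.4] yaw [ 1.800e+02  1.000e-01 -1.705e+02] t 8.4
to [4, 205, 305] world [533.4 224.8 305. ] delta [-83.2 268.9  -4.4] yaw [ 1.800e+02  1.000e-01 -1.705e+02] t 8.4
```

View pics/a6.png

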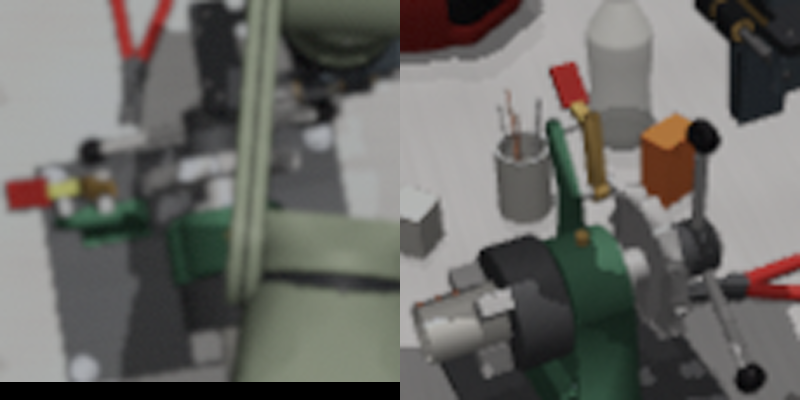

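The top knob at (703,135) and the lower knob at (750,378) put the wheel at about 0.40 rad, and the pawl is still on its rest pin. Next I move to the far side of the tab.

```bash
python3 -m jog '[{"dx":-0.0104,"dy":0.0336,"dz":0,"wx":0,"wy":0,"wz":0,"grip":1},{"dx":-0.0104,"dy":0.0336,"dz":0,"wx":0,"wy":0,"wz":0,"grip":1},{"dx":-0.0104,"dy":0.0336,"dz":0,"wx":0,"wy":0,"wz":0,"grip":1},{"dx":-0.0104,"dy":0.0336,"dz":0,"wx":0,"wy":0,"wz":0,"grip":1},{"dx":-0.0104,"dy":0.0336,"dz":0,"wx":0,"wy":0,"wz":0,"grip":1},{"dx":-0.0104,"dy":0.0336,"dz":0,"wx":0,"wy":0,"wz":0,"grip":1},{"dx":-0.0104,"dy":0.0336,"dz":0,"wx":0,"wy":0,"wz":0,"grip":1},{"dx":-0.0104,"dy":0.0336,"dz":0,"wx":0,"wy":0,"wz":0,"grip":1},{"dx":0,"dy":0,"dz":0,"wx":0,"wy":0,"wz":0,"grip":1},{"dx":0,"dy":0,"dz":0,"wx":0,"wy":0,"wz":0,"grip":1}]'
python3 -c "
from h import *
go([4,205,203])
for k,u,z in(('cup',(247,219),75),('bottle',(213,177),150)):
  print(k,least_squares(lambda q:proj('top',np.array([q[0],q[1],z]))-u,[600,200]).x.round())"
```

```text
time_s: 9.4
ee_pos: [532.3, 225.0, 306.9]
ee_rot: [-179.9, -0.2, -170.4]
force: [0.4, -1.0, 0.1]
gripper_width: 0.6
to [4, 205, 203] world [533.4 224.8 203. ] delta [ 1.100e+00 -1.000e-01 -1.039e+02] yaw [-179.9   -0.2 -170.4] t 9.4
cup [512. 263.]
bottle [627. 349.]
```

```bash
python3 -m jog '[{"dx":0.001,"dy":0,"dz":-0.035,"wx":0,"wy":0,"wz":0,"grip":1},{"dx":0,"dy":0,"dz":-0.035,"wx":0,"wy":0,"wz":0,"grip":1},{"dx":0,"dy":0,"dz":-0.032,"wx":0,"wy":0,"wz":0,"grip":1},{"dx":0,"dy":0,"dz":0,"wx":0,"wy":0,"wz":0,"grip":1},{"dx":0.001,"dy":-0.006,"dz":0,"wx":0,"wy":0,"wz":0,"grip":1},{"dx":0.001,"dy":-0.006,"dz":0,"wx":0,"wy":0,"wz":0,"grip":1},{"dx":0.001,"dy":-0.006,"dz":0,"wx":0,"wy":0,"wz":0,"grip":1},{"dx":0.001,"dy":-0.006,"dz":0,"wx":0,"wy":0,"wz":0,"grip":1},{"dx":0.001,"dy":-0.006,"dz":0,"wx":0,"wy":0,"wz":0,"grip":1}]'
python3 -m jog '[{"dx":0.001,"dy":-0.006,"dz":0,"wx":0,"wy":0,"wz":0,"grip":1},{"dx":0.001,"dy":-0.006,"dz":0,"wx":0,"wy":0,"wz":0,"grip":1},{"dx":0.001,"dy":-0.006,"dz":0,"wx":0,"wy":0,"wz":0,"grip":1},{"dx":0.001,"dy":-0.006,"dz":0,"wx":0,"wy":0,"wz":0,"grip":1},{"dx":0.001,"dy":-0.006,"dz":0,"wx":0,"wy":0,"wz":0,"grip":1}]'
python3 look.py a7;python3 -c "
from h import *
go([4,122,203])"
```

```text
time_s: 10.3
ee_pos: [539.6, 198.4, 210.2]
ee_rot: [179.4, 0.3, -170.6]
force: [-7.3, 15.3, 17.5]
gripper_width: 0.1
time_s: 10.8
ee_pos: [543.6, 179.2, 222.0]
ee_rot: [178.2, 0.9, -170.6]
force: [-25.1, 32.7, 67.5]
gripper_width: -0.1
to [2, 25, 208] world [561.1  47.  208. ] delta [  14.8 -122.    -7.7] yaw [ 179.6    0.9 -170.4] t 10.9
to [4, 122, 203] world [547.1 143.  203. ] delta [  0.8 -26.  -12.7] yaw [ 179.6    0.9 -170.4] t 10.9
```

View pics/a7.png

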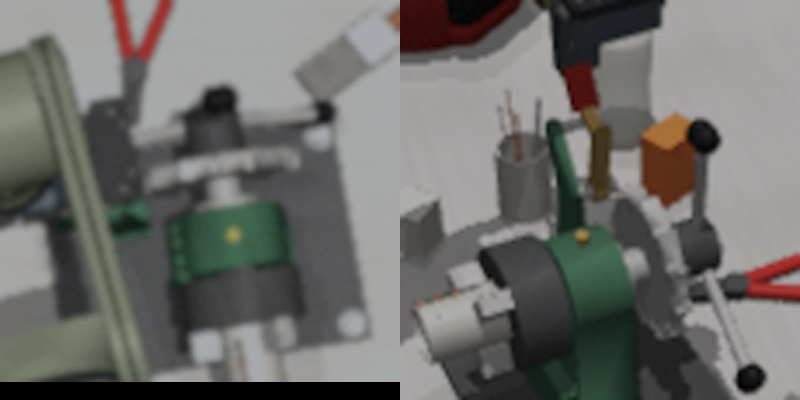

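The side crop shows the fingers riding on top of the tab at (578,88), with 67 N upward, because the tip was too high to catch its far edge. I'll lift off straight up, then retry lower from further out.

```bash
python3 -m jog '[{"dx":0,"dy":0,"dz":0.02,"wx":0,"wy":0,"wz":0,"grip":1},{"dx":0,"dy":0,"dz":0.03,"wx":0,"wy":0,"wz":0,"grip":1},{"dx":-0.005,"dy":0.03,"dz":0.02,"wx":0,"wy":0,"wz":0,"grip":1},{"dx":-0.006,"dy":0.036,"dz":0,"wx":0,"wy":0,"wz":0,"grip":1},{"dx":0,"dy":0,"dz":0,"wx":0,"wy":0,"wz":0,"grip":1},{"dx":0,"dy":0,"dz":0,"wx":0,"wy":0,"wz":0,"grip":1}]'
python3 look.py a8;python3 -c "
from h import *
go([4,205,190])
for n,o in(('side',np.array([240-115,140])),('top',np.array([265,150]))):
  for p in (0.9,1.0,1.08,1.15): print(n,p,((proj(n,M(P,tab(p)))-o)*3.478).round())"
```

```text
time_s: 11.5
ee_pos: [533.1, 230.8, 277.3]
ee_rot: [-180.0, 0.0, -170.4]
force: [1.0, 0.5, 0.0]
gripper_width: 0.5
to [2, 25, 208] world [561.1  47.  208. ] delta [  27.9 -182.9  -68.9] yaw [-180.    -0.  -170.5] t 11.6
to [4, 205, 190] world [533.4 224.8 190. ] delta [  0.1  -5.  -86.9] yaw [-180.    -0.  -170.5] t 11.6
side 0.9 [574.  88.]
side 1.0 [570.  88.]
side 1.08 [567.  88.]
side 1.15 [565.  89.]
top 0.9 [ 45. 189.]
top 1.0 [ 36. 191.]
top 1.08 [ 29. 193.]
top 1.15 [ 23. 195.]
```

View pics/a8.png

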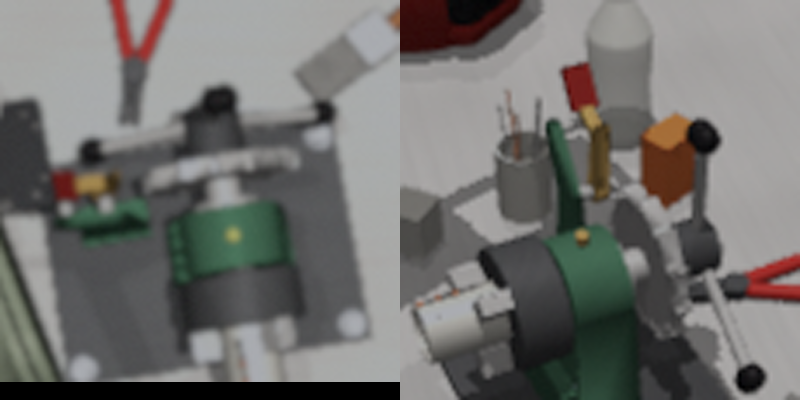

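The tab is now at (63,185) in the top crop, so the pawl is held by friction at about 0.7. The fingers have high friction, so a level push jams against the pivot. I need to move up and over with the tab.

```bash
python3 -m jog '[{"dx":0,"dy":0,"dz":-0.03,"wx":0,"wy":0,"wz":0,"grip":1},{"dx":0,"dy":0,"dz":-0.03,"wx":0,"wy":0,"wz":0,"grip":1},{"dx":0.001,"dy":-0.006,"dz":-0.02,"wx":0,"wy":0,"wz":0,"grip":1},{"dx":0.001,"dy":-0.008,"dz":0,"wx":0,"wy":0,"wz":0,"grip":1},{"dx":0.001,"dy":-0.008,"dz":0,"wx":0,"wy":0,"wz":0,"grip":1},{"dx":0.001,"dy":-0.006,"dz":0.004,"wx":0,"wy":0,"wz":0,"grip":1},{"dx":0.001,"dy":-0.006,"dz":0.004,"wx":0,"wy":0,"wz":0,"grip":1}]'
python3 -m jog '[{"dx":0.001,"dy":-0.006,"dz":0.004,"wx":0,"wy":0,"wz":0,"grip":1},{"dx":0.001,"dy":-0.006,"dz":0.004,"wx":0,"wy":0,"wz":0,"grip":1},{"dx":0.001,"dy":-0.006,"dz":0.003,"wx":0,"wy":0,"wz":0,"grip":1}]'
python3 -c "
from h import *
go([4,125,222])"
```

```text
time_s: 12.3
ee_pos: [538.9, 196.3, 206.7]
ee_rot: [179.9, 0.1, -170.5]
force: [0.2, 0.5, 0.5]
gripper_width: 0.4
time_s: 12.6
ee_pos: [541.6, 178.4, 217.0]
ee_rot: [180.0, 0.1, -170.5]
force: [-0.5, 1.2, 0.4]
gripper_width: 0.4
to [4, 125, 222] world [546.6 145.9 222. ] delta [  5.  -32.5   5. ] yaw [ 1.800e+02  1.000e-01 -1.705e+02] t 12.6
```

```bash
python3 -m jog '[{"dx":0.001,"dy":-0.006,"dz":0.002,"wx":0,"wy":0,"wz":0,"grip":1},{"dx":0.001,"dy":-0.006,"dz":0.002,"wx":0,"wy":0,"wz":0,"grip":1},{"dx":0.001,"dy":-0.005,"dz":0.001,"wx":0,"wy":0,"wz":0,"grip":1}]'
python3 -m jog '[{"dx":0.001,"dy":-0.005,"dz":0.001,"wx":0,"wy":0,"wz":0,"grip":1},{"dx":0.001,"dy":-0.005,"dz":0.001,"wx":0,"wy":0,"wz":0,"grip":1},{"dx":0.001,"dy":-0.005,"dz":0,"wx":0,"wy":0,"wz":0,"grip":1},{"dx":0,"dy":0,"dz":0,"wx":0,"wy":0,"wz":0,"grip":1}]'
python3 look.py a9
```

```text
time_s: 12.9
ee_pos: [544.2, 161.1, 221.0]
ee_rot: [-180.0, -0.0, -170.5]
force: [-0.2, 0.3, -0.4]
gripper_width: 0.4
time_s: 13.3
ee_pos: [547.3, 146.1, 222.9]
ee_rot: [-180.0, -0.0, -170.5]
force: [0.3, -0.6, 0.5]
gripper_width: 0.5
to [2, 25, 208] world [561.1  47.  208. ] delta [ 14.  -99.7 -14.9] yaw [ 180.    -0.  -170.5] t 13.4
```

View pics/a9.png

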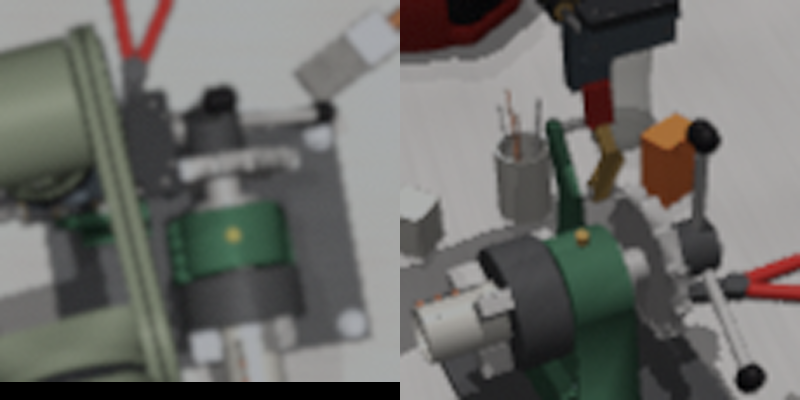

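The tab is near upright at (598,100) in the side crop and still close to the fingers. I've now used all 12 views, so from here I measure numerically: red-tab centroid for the pawl, dark-knob centroids for the wheel.

```bash
cat > meas.py <<'E'
from h import *
from scipy.optimize import minimize_scalar
def blob(m,u,r=14):
    h,w=m.shape;Y,X=np.mgrid[:h,:w];k=m&(np.hypot(X-u[0],Y-u[1])<r);return (np.array([X[k].mean(),Y[k].mean()]),int(k.sum())) if k.any() else (None,0)
for n in("side","top"):
    i=env.grab_frame(n).astype(int); R,G,B=i[...,0],i[...,1],i[...,2]
    red=(R>70)&(R>2*G)&(R>2*B); Y,X=np.mgrid[:400,:640]; c=proj(n,M(P,[0,97,215]))
    k=red&(abs(X-c[0])<22)&(abs(Y-c[1])<(22 if n=="side" else 9)); 
    if k.sum()>5:
        u=np.array([X[k].mean(),Y[k].mean()]); f=lambda p:np.sum((proj(n,M(P,tab(p)))-u)**2)
        s=minimize_scalar(f,(0,1.1),bounds=(-.1,1.3),method="bounded"); print(n,"tab",u.round(1),k.sum(),"phi",round(s.x,2),"err",round(f(s.x)**.5,1))
    dark=i.max(2)<45
    for kk in(0,-1,1):
        best=[]
        for w in np.arange(-.1,1.1,.02):
            q=proj(n,M(P,knob(w,kk)));d=np.hypot(X-q[0],Y-q[1]); best.append((dark[d<4].mean()-dark[(d>6)&(d<8)].mean(),round(w,2)))
        print(n,"knob",kk,[(round(float(a),2),float(b)) for a,b in sorted(best,reverse=True)[:3]])
s=env.state();d=s['ee_pos'][:2]-P[:2];print('tool machine',round(np.cos(P[2])*d[0]+np.sin(P[2])*d[1],1),round(np.cos(P[2])*d[1]-np.sin(P[2])*d[0],1),s['ee_pos'].round(1),s['force'].round(1),s['time_s'])
E
python3 meas.py
```

```text
side tab [311.  184.6] 90 phi -0.1 err 8.3
side knob 0 [(0.96, 0.42), (0.96, 0.4), (0.94, 0.44)]
side knob -1 [(0.71, 0.38), (0.7, 0.4), (0.7, 0.36)]
side knob 1 [(0.0, 1.0), (0.0, 0.98), (0.0, 0.96)]
top knob 0 [(0.8, 0.4), (0.72, 0.42), (0.71, 0.38)]
top knob -1 [(0.29, 0.46), (0.29, 0.42), (0.29, 0.36)]
top knob 1 [(0.0, 1.0), (0.0, 0.98), (0.0, 0.96)]
tool machine 4.7 125.8 [547.2 146.9 222.9] [-0.5 -0.  -1. ] 13.5
```

```bash
sed -i 's/R>2\*G)&(R>2\*B)/R>3*G)\&(R>2.5*B)/' meas.py
python3 -m jog '[{"dx":0.001,"dy":-0.005,"dz":0,"wx":0,"wy":0,"wz":0,"grip":1},{"dx":0.001,"dy":-0.005,"dz":0,"wx":0,"wy":0,"wz":0,"grip":1},{"dx":0.001,"dy":-0.005,"dz":0,"wx":0,"wy":0,"wz":0,"grip":1},{"dx":0,"dy":0,"dz":0,"wx":0,"wy":0,"wz":0,"grip":1}]'
python3 meas.py | grep -v knob
python3 -m jog '[{"dx":-0.002,"dy":0.010,"dz":0,"wx":0,"wy":0,"wz":0,"grip":1},{"dx":-0.004,"dy":0.025,"dz":0,"wx":0,"wy":0,"wz":0,"grip":1},{"dx":0,"dy":0,"dz":0.03,"wx":0,"wy":0,"wz":0,"grip":1},{"dx":0,"dy":0,"dz":0.04,"wx":0,"wy":0,"wz":0,"grip":1},{"dx":-0.005,"dy":0.035,"dz":0.01,"wx":0,"wy":0,"wz":0,"grip":1},{"dx":0,"dy":0,"dz":0,"wx":0,"wy":0,"wz":0,"grip":1}]'
python3 meas.py
```

```text
time_s: 13.9
ee_pos: [550.3, 131.0, 223.0]
ee_rot: [-180.0, 0.0, -170.5]
force: [0.3, 1.3, 0.0]
gripper_width: 0.1
side tab [300.6 172.3] 14 phi 0.24 err 2.4
tool machine 5.2 110.2 [550.2 131.6 223. ] [ 0.8 -0.4 -1. ] 14.0
time_s: 14.6
ee_pos: [539.5, 205.8, 305.5]
ee_rot: [179.8, 0.3, -170.3]
force: [-0.7, -0.8, -0.6]
gripper_width: 0.9
side tab [300.7 172.3] 15 phi 0.23 err 2.4
side knob 0 [(0.96, 0.42), (0.96, 0.4), (0.94, 0.44)]
side knob -1 [(0.71, 0.38), (0.7, 0.4), (0.7, 0.36)]
side knob 1 [(0.0, 1.0), (0.0, 0.98), (0.0, 0.96)]
top tab [303.9 199.3] 15 phi 0.08 err 0.3
top knob 0 [(0.8, 0.4), (0.73, 0.42), (0.71, 0.38)]
top knob -1 [(0.29, 0.46), (0.29, 0.42), (0.29, 0.36)]
top knob 1 [(0.43, 0.44), (0.43, 0.4), (0.43, 0.34)]
tool machine 5.6 182.3 [538.7 202.8 302.9] [-0.1 -1.   0.5] 14.7
```

```bash
cat > tabm.py <<'E'
from h import *
def t(i):
    i=i.astype(int);R,G,B=i[...,0],i[...,1],i[...,2];return (R>60)&(R>2.2*G)&(R>2.2*B)
BOX={"side":(160,195,290,309),"top":(188,210,262,316)}
for n in("side","top"):
    for lab,i in(("start",cv2.imread(f"pics/{n}0.png")[:,:,::-1]),("now",env.grab_frame(n))):
        a,b,c,d=BOX[n];m=t(i[a:b,c:d]);y,x=np.nonzero(m);print(n,lab,m.sum(),(x.mean()+c).round(2),(y.mean()+a).round(2),x.min()+c,x.max()+c,y.min()+a,y.max()+a)
    print([ (p,proj(n,M(P,tab(p))).round(1).tolist()) for p in(0,.05,.1,.2,.3)])
E
python3 tabm.py
```

```text
side start 24 301.83 174.62 298 306 173 176
side now 21 300.38 172.33 297 304 171 174
[(0, [301.8, 179.3]), (0.05, [301.1, 178.0]), (0.1, [300.5, 176.8]), (0.2, [299.1, 174.4]), (0.3, [297.7, 172.3])]
top start 38 306.53 198.92 304 309 195 203
top now 32 304.0 199.09 302 306 195 204
[(0, [306.4, 199.2]), (0.05, [304.9, 199.4]), (0.1, [303.3, 199.6]), (0.2, [300.1, 200.1]), (0.3, [296.8, 200.6])]
```

Against the start picture, the tab has shifted by the equivalent of about +0.09 rad. That fits the pawl being down on the tooth slope with the wheel at 0.40. Now I push the wheel until the tooth bears on the pawl.

```bash
python3 -c "
from h import *
go([42,-60,305])"
python3 -m jog '[{"dx":0.010,"dy":-0.03,"dz":0.005,"wx":0,"wy":0,"wz":0,"grip":1},{"dx":0.010,"dy":-0.033,"dz":0,"wx":0,"wy":0,"wz":0,"grip":1},{"dx":0.010,"dy":-0.033,"dz":0,"wx":0,"wy":0,"wz":0,"grip":1},{"dx":0.010,"dy":-0.033,"dz":0,"wx":0,"wy":0,"wz":0,"grip":1},{"dx":0.010,"dy":-0.033,"dz":0,"wx":0,"wy":0,"wz":0,"grip":1},{"dx":0.010,"dy":-0.033,"dz":0,"wx":0,"wy":0,"wz":0,"grip":1},{"dx":0.010,"dy":-0.033,"dz":0,"wx":0,"wy":0,"wz":0,"grip":1},{"dx":0.005,"dy":-0.004,"dz":0,"wx":0,"wy":0,"wz":0,"grip":1},{"dx":0,"dy":0,"dz":0,"wx":0,"wy":0,"wz":0,"grip":1},{"dx":0,"dy":0,"dz":0,"wx":0,"wy":0,"wz":0,"grip":1}]'
python3 -c "
from h import *
go([42,-60,222])"
```

```text
to [42, -60, 305] world [614.6 -30.2 305. ] delta [  76.  -231.9    3. ] yaw [-1.800e+02 -1.000e-01 -1.705e+02] t 14.8
time_s: 15.8
ee_pos: [613.7, -29.7, 307.4]
ee_rot: [179.9, -0.1, -170.5]
force: [0.6, -0.2, -0.3]
gripper_width: 0.3
to [42, -60, 222] world [614.6 -30.2 222. ] delta [  0.9  -0.6 -85.4] yaw [ 1.799e+02 -1.000e-01 -1.705e+02] t 15.8
```

```bash
python3 -m jog '[{"dx":0.001,"dy":0,"dz":-0.03,"wx":0,"wy":0,"wz":0,"grip":1},{"dx":0,"dy":0,"dz":-0.03,"wx":0,"wy":0,"wz":0,"grip":1},{"dx":0,"dy":0,"dz":-0.022,"wx":0,"wy":0,"wz":0,"grip":1},{"dx":-0.002,"dy":0.01,"dz":0,"wx":0,"wy":0,"wz":0,"grip":1},{"dx":-0.002,"dy":0.01,"dz":0,"wx":0,"wy":0,"wz":0,"grip":1},{"dx":-0.001,"dy":0.008,"dz":0,"wx":0,"wy":0,"wz":0,"grip":1},{"dx":0,"dy":0.003,"dz":0,"wx":0,"wy":0,"wz":0,"grip":1},{"dx":-0.001,"dy":0.003,"dz":0,"wx":0,"wy":0,"wz":0,"grip":1},{"dx":0,"dy":0.003,"dz":0,"wx":0,"wy":0,"wz":0,"grip":1}]'
python3 -m jog '[{"dx":0,"dy":0.002,"dz":0,"wx":0,"wy":0,"wz":0,"grip":1},{"dx":0,"dy":0.002,"dz":0,"wx":0,"wy":0,"wz":0,"grip":1}]'
python3 meas.py; python3 tabm.py
```

```text
time_s: 16.7
ee_pos: [610.1, 5.6, 228.0]
ee_rot: [-179.8, 0.2, -170.5]
force: [0.1, -5.6, 4.9]
gripper_width: 0.5
time_s: 16.9
ee_pos: [609.8, 10.1, 227.2]
ee_rot: [-179.9, 0.1, -170.5]
force: [0.1, -4.4, 4.3]
gripper_width: 0.6
side tab [301.3 173.6] 19 phi 0.18 err 2.3
side knob 0 [(0.5, 0.54), (0.48, 0.52), (0.46, 0.48)]
side knob -1 [(0.78, 0.52), (0.78, 0.46), (0.76, 0.54)]
side knob 1 [(0.0, 1.08), (0.0, 1.06), (0.0, 1.04)]
top tab [305.1 198.7] 23 phi 0.04 err 0.7
top knob 0 [(0.54, 0.46), (0.54, 0.44), (0.5, 0.48)]
top knob -1 [(0.34, -0.1), (0.31, -0.08), (0.21, -0.06)]
top knob 1 [(0.62, 0.44), (0.61, 0.48), (0.61, 0.52)]
tool machine 44.0 -18.9 [609.8  10.6 226.7] [ 0.7 -5.3  4. ] 17.0
side start 24 301.83 174.62 298 306 173 176
side now 26 301.35 174.08 297 305 172 182
[(0, [301.8, 179.3]), (0.05, [301.1, 178.0]), (0.1, [300.5, 176.8]), (0.2, [299.1, 174.4]), (0.3, [297.7, 172.3])]
top start 38 306.53 198.92 304 309 195 203
top now 33 305.15 198.73 303 307 194 203
[(0, [306.4, 199.2]), (0.05, [304.9, 199.4]), (0.1, [303.3, 199.6]), (0.2, [300.1, 200.1]), (0.3, [296.8, 200.6])]
```

```bash
for k in 1 2; do python3 -m jog '[{"dx":0,"dy":0.001,"dz":0,"wx":0,"wy":0,"wz":0,"grip":1},{"dx":0,"dy":0.001,"dz":0,"wx":0,"wy":0,"wz":0,"grip":1},{"dx":0,"dy":0,"dz":0,"wx":0,"wy":0,"wz":0,"grip":1}]' | grep -E "pos|force"; done; python3 -m jog '[{"dx":0,"dy":0.001,"dz":0,"wx":0,"wy":0,"wz":0,"grip":1},{"dx":0,"dy":0,"dz":0,"wx":0,"wy":0,"wz":0,"grip":1}]'
```

```text
ee_pos: [609.3, 12.9, 225.9]
force: [1.6, -3.7, 3.4]
ee_pos: [609.0, 15.0, 225.9]
force: [0.3, -3.7, 3.2]
time_s: 17.9
ee_pos: [608.9, 16.0, 225.8]
ee_rot: [180.0, -0.0, -170.5]
force: [-0.6, -3.2, 2.9]
gripper_width: 0.4
```

```bash
for k in 1 2 3; do python3 -m jog '[{"dx":0,"dy":0.001,"dz":0,"wx":0,"wy":0,"wz":0,"grip":1},{"dx":0,"dy":0,"dz":0,"wx":0,"wy":0,"wz":0,"grip":1}]' | grep -E "pos|force"; done; python3 meas.py; python3 tabm.py|grep -E "now|start"
```

```text
ee_pos: [608.8, 16.9, 225.8]
force: [-1.0, -4.7, 2.9]
ee_pos: [608.8, 17.9, 225.8]
force: [-1.8, -3.8, 2.5]
ee_pos: [608.8, 18.3, 225.8]
force: [-1.4, -5.3, 2.7]
side tab [302.1 175.1] 16 phi 0.12 err 2.2
side knob 0 [(0.48, 0.28), (0.45, 0.56), (0.45, 0.3)]
side knob -1 [(0.8, 0.56), (0.8, 0.58), (0.76, 0.54)]
side knob 1 [(0.0, 1.08), (0.0, 1.06), (0.0, 1.04)]
top knob 0 [(0.49, 0.5), (0.48, 0.54), (0.47, 0.52)]
top knob -1 [(0.0, 1.1), (0.0, 1.08), (0.0, 1.06)]
top knob 1 [(0.52, 0.52), (0.52, 0.44), (0.51, 0.46)]
tool machine 44.2 -11.1 [608.8  18.4 225.7] [-1.6 -5.4  2.8] 18.6
side start 24 301.83 174.62 298 306 173 176
side now 26 302.0 175.04 298 306 173 179
top start 38 306.53 198.92 304 309 195 203tabm.py:7: RuntimeWarning: Mean of empty slice.
  a,b,c,d=BOX[n];m=t(i[a:b,c:d]);y,x=np.nonzero(m);print(n,lab,m.sum(),(x.mean()+c).round(2),(y.mean()+a).round(2),x.min()+c,x.max()+c,y.min()+a,y.max()+a)
  ret = ret.dtype.type(ret / rcount)
Traceback (most recent call last):
  File "tabm.py", line 7, in <module>
    a,b,c,d=BOX[n];m=t(i[a:b,c:d]);y,x=np.nonzero(m);print(n,lab,m.sum(),(x.mean()+c).round(2),(y.mean()+a).round(2),x.min()+c,x.max()+c,y.min()+a,y.max()+a)
                                                                                                                     ~~~~~^^
ValueError: zero-size array to reduction operation minimum which has no identity
```

```bash
for k in 1 2 3; do python3 -m jog '[{"dx":0,"dy":0.001,"dz":0,"wx":0,"wy":0,"wz":0,"grip":1},{"dx":0,"dy":0,"dz":0,"wx":0,"wy":0,"wz":0,"grip":1}]' | grep -E "pos|force"; done
```

```text
ee_pos: [608.7, 18.5, 225.8]
force: [-1.8, -7.9, 3.4]
ee_pos: [608.7, 18.7, 225.8]
force: [-2.0, -9.6, 3.5]
ee_pos: [608.7, 18.8, 225.8]
force: [-1.9, -11.6, 4.3]
```

Travel has stopped at 18.8 mm while the force climbs to 11.6 N, so the tooth bears on the pawl. I'll withdraw straight back and then up.

```bash
python3 -m jog '[{"dx":0.001,"dy":-0.004,"dz":0,"wx":0,"wy":0,"wz":0,"grip":1},{"dx":0.001,"dy":-0.008,"dz":0,"wx":0,"wy":0,"wz":0,"grip":1},{"dx":0.005,"dy":-0.03,"dz":0,"wx":0,"wy":0,"wz":0,"grip":1},{"dx":0.006,"dy":-0.035,"dz":0,"wx":0,"wy":0,"wz":0,"grip":1},{"dx":0,"dy":0,"dz":0.04,"wx":0,"wy":0,"wz":0,"grip":1},{"dx":0,"dy":0,"dz":0.045,"wx":0,"wy":0,"wz":0,"grip":1},{"dx":0,"dy":-0.04,"dz":0.02,"wx":0,"wy":0,"wz":0,"grip":1},{"dx":0,"dy":-0.045,"dz":0,"wx":0,"wy":0,"wz":0,"grip":1},{"dx":0,"dy":-0.045,"dz":0,"wx":0,"wy":0,"wz":0,"grip":1},{"dx":0,"dy":0,"dz":0,"wx":0,"wy":0,"wz":0,"grip":1}]'
python3 meas.py; python3 tabm.py|grep -E "now|start"
python3 - <<'E'
from h import *
# loose objects: difference against start, top view
a=cv2.imread("pics/top0.png").astype(int)[:,:,::-1];b=env.grab_frame("top").astype(int)
for n,(x,y,r) in dict(cup=(247,219,12),block=(254,256,10),carton=(252,173,12),bottle=(213,177,16),pliers=(306,150,16),brush=(375,160,20),offcut=(392,176,10),hammer=(425,165,14)).items():
    A=cv2.cvtColor(a[y-r:y+r,x-r:x+r].astype('u1'),6).astype('f4');B=cv2.cvtColor(b[y-r:y+r,x-r:x+r].astype('u1'),6).astype('f4')
    print(n,[round(v,2) for v in cv2.phaseCorrelate(A,B)[0]],round(float(abs(A-B).mean()),1))
E
```

```text
time_s: 20.3
ee_pos: [622.2, -189.7, 329.9]
ee_rot: [-180.0, -0.0, -170.8]
force: [0.7, 0.9, -0.4]
gripper_width: 0.4
side tab [302.1 175.1] 16 phi 0.12 err 2.2
side knob 0 [(0.92, 0.58), (0.9, 0.6), (0.9, 0.56)]
side knob -1 [(0.76, 0.58), (0.74, 0.56), (0.72, 0.62)]
side knob 1 [(0.0, 1.08), (0.0, 1.06), (0.0, 1.04)]
top tab [306.7 199. ] 19 phi -0.01 err 0.2
top knob 0 [(0.85, 0.54), (0.84, 0.56), (0.73, 0.58)]
top knob -1 [(0.53, 0.5), (0.52, 0.48), (0.51, 0.46)]
top knob 1 [(0.43, 0.54), (0.43, 0.48), (0.42, 0.5)]
tool machine 24.0 -214.3 [ 622.4 -185.3  330.1] [ 0.5  0.5 -0.2] 20.4
side start 24 301.83 174.62 298 306 173 176
side now 33 301.91 176.3 298 306 173 183
top start 38 306.53 198.92 304 309 195 203
top now 35 306.91 198.4 305 309 194 203
cup [0.09, 0.03] 11.5
block [-0.1, -0.14] 12.1
carton [0.07, 0.14] 11.1
bottle [-0.05, 0.03] 11.3
pliers [-0.06, -0.01] 11.1
brush [0.36, -0.58] 44.5
offcut [8.72, -3.54] 61.9
hammer [-1.97, 4.95] 75.8
```

```bash
python3 -c "
from workcell import env
print(env.job_done())"
```

```text
the job is handed in; nothing more can be done
None
```

I lifted the pawl by its tab and tipped it over onto the rest pin. Then I pushed the wheel back to about 0.40 rad, tipped the pawl back into the wheel, and pushed on until the tooth stopped against the pawl. The job was handed in after about 20 s of robot time, with the arm withdrawn and the force reading under 1 N.

**Last checks:**
- **Wheel:** it stopped moving while the push rose to about 11.6 N. The top knob reads about 0.54 rad in the top view and 0.58 in the side view. Both are slightly above the expected 0.53, which I put down to calibration error.
- **Pawl:** it reads about 0 in the top view, fully down in the notch. The side view gave 0.12, but its start-picture comparison puts the pawl back at its starting position.
- **Loose items:** the cup, block, carton, bottle and pliers have not moved (under 0.2 pixel). The arm hid the brush, offcut and hammer in the last picture, so their comparison is meaningless. The tool was never brought down near them.

**What went wrong:** my first attempt at tipping the pawl back jammed, pushing the fingers upward with about 67 N (about 79 N in total). I lifted off and redid it with the fingers rising along with the tab, which took about 1 N.

I had used all 12 picture views by then, so the pawl dropping in and the final state were checked only by numbers from the images and forces.

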